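# Pull the broad-handled setting punches from the clip strip

## Task

Set out the two setting punches with the broad round wooden handles: pull them one at a time straight up out of their sprung clips in the aluminium clip strip, and stand each one upright in the shallow wooden tray before pulling the next. Leave the slim-handled punch seated in its clip.

Things in the scene. Friction and masses are not known exactly. Their poses are not given: they have to be found in the camera images.
- broad_a_mid (a point): Broad-handled setting punch, one of two alike to pull. Round, 74 mm tall, 0.18 kg: steel shank 24 mm in diameter (grooved to 18 mm at 16 to 32 mm up, where the clip holds it), then a wooden handle 38 mm in diameter over the top 18 mm. Point on its axis half-way up: 37 mm above the underside, 28 mm below the handle's middle. z up the axis; at the start x points across the strip, y along it.
- broad_b_mid (a point): The other broad-handled punch, same in every way. At the start every punch stands upright in the fixed clip strip: an aluminium block 60 mm wide, 316 long, 24 high, with 4 clips 76 mm apart, one empty. Underside 8 mm above the table, in a pocket 16 mm deep with 1.5 mm play all round. Two sprung jaws (across the strip, tops 44 mm above the table) bear in the groove.
- slim_mid (a point): Slim-handled punch, to be left in its clip: like the others, but its handle is 24 mm in diameter, no wider than the shank. Point on its axis half-way up. Which punch is in which clip varies. A steady straight upward pull of about 10 N draws any punch past its jaws, which rub on it until it has risen about 30 mm; no turning or pressing.
- tray_in (a point): Centre of the inner floor of the shallow open wooden tray, fixed to the table. Inside 110 mm along its x by 170 mm along its y; walls 5 mm thick, rim 16 mm above the table; the inner floor is flat, empty and 5 mm above the table. z is up.
Things that resemble listed ones, but are neither listed nor needed, are in the scene too. What is shaped like the part that bears broad_b_mid but green or yellow is not meant.

How it is judged:
By the outcome, as a careful person would: the job done as asked, in the order asked, and still so for the second after the job is handed in, with the robot touching nothing.
It also fails if it takes over 64 s, if anything falls off the work surface, if the arm or the gripper's body presses on something with over 40 N, if the wrist force passes 120 N, or if a joint passes its speed limit or range.

## Robot

A 6-joint arm with a two-finger parallel gripper is mounted at the origin on the work surface. World frame = base frame: x ahead of the robot, y to its left, z up, the work surface at z = 0. Lengths are in m, angles in rad, forces in N, time in s.
With the tool pointing down it reaches from about 0.25 to 0.725 m from the base axis. Payload 4 kg.
Tool frame: the origin (TCP) lies at the very end of the fingers, on their centre line; the grasp point (between the pads) lies 19 mm behind it; y points along the fingers, z is the direction in which the jaws open and shut, and the axes are right-handed (so a half turn about y gives the same grasp; the last joint's range is limited). The gripper opens to 85 mm and grips with 20 to 120 N. Pads are 22 mm wide; open, the fingers measure 114 mm over their backs; the gripper's body (76 mm by 85 mm) begins 54 mm behind the grasp point. The pads swing forward as they close: fully open they stand 13 mm farther back than shut.
Start: joints at [1.134, 0.241, 0.005, 1.335, 0, 1.571], TCP at [0.212, 0.453, 0.231] pointing down, gripper open.
Joint ranges: [-2.72, 2.72], [-1.05, 1.87], [-1.09, 1.28], [-1.99, 2.15], [-1.42, 1.44], [-3.14, 3.14]. Speed limits (rad/s): [2.79, 2.79, 3.14, 3.14, 3.14, 3.14].

## Interface

Orientations are given as a unit quaternion [x, y, z, w].
In Python, from workcell import bot gives the robot as it stands. The module is installed in compiled form; this text tells all that it offers.
- The arm moves only by the tool move_arm, never from a script. Its argument "increments" is a list of rows, each an object with "grip": the closure, from 0 (fully open) to 1 (shut); "linear": the shift along the tool's x, y, z scaled (see below), a list of three; "twist": the turn about the tool's y scaled (see below). A call has exactly 5 rows; each row shifts and turns the pose as measured when the row begins, along the tool's axes as they then stand; what a row does not reach is not made up. The controller multiplies each number of a shift by 0.2 m and each number of a turn by 2 rad. A row lasts 1/10 s, in which the tool goes at most 50 mm and 8.59 degrees, less where a joint would pass 70% of its speed; a pose out of reach is approached as far as the arm can. A call with a number of a shift or a turn outside -1 to 1 is refused whole. A call with a gripper value outside its range is refused whole. The fingers move at their own pace and stop on an object; the grip force is fixed at half the most. Time passes only in rows, so rows that do not move let the fingers close, or fill a call up. It gives the time, the measured TCP pose, the force and the opening at its end, in the units of the state.
- bot.get_obs(): the state, without advancing time (a new reading comes with each control period).
- bot.camera(name): name is "scene" or "top"; returns (picture, depth): 420x560x3 uint8, blue, green, red; 420x560 float32, m along the optical axis (not along the pixel's ray), 0 where there is no reading.
- bot.camera_params(name): a dict with "camera_matrix" (3x3 intrinsics, pixels), "dist" ([k1, k2, p1, p2, k3] as OpenCV has them; the pictures are not rectified), "rvec" (rotation vector, rad) and "tvec" (3), from world to camera coordinates, as OpenCV has them. Camera axes: x right, y down, z forward; pixel columns grow to the right and rows downward; lengths in m; the calibration is good to about 2 mm. A picture is of the moment at which its call begins. camera_params takes no time and is no camera call.
- bot.job_done(): hands the job in, once; it reports no verdict.
The state is a dict: "clock": time; "joint_pos": joint angles; "joint_vel": joint speeds; "tau": joint torques, N m; "eef_pos": TCP position; "tool_rot": TCP orientation; "ft_force": force on the tool from outside, world axes, zero at the start; "ft_torque": the same for the moment, N m; "grip_width": finger opening in m.
Only numpy, scipy, OpenCV 4.12 (cv2) and the standard library are available. Lean on these libraries where they do the work, as an engineer would, in place of code of your own. Each camera call takes 0.05 s, during which the arm holds its last target. There are 200 camera calls.

## Working session

There is one attempt and no reset: what is moved stays moved. The work goes in short steps, Python scripts to look and compute and a tool call to move; the robot and the scene stay as the last step left them, time stands still between calls to the robot, and variables do not carry over. Pictures are saved under pics/ and viewed, about 8 in all and at most 12, crops included, and the job is handed in when it is done.

Besides the shell and the picture viewer there is one more tool, called after "Request:" as name([rows], argument=value, ...), one row to a line, values as JSON. move_arm: Moves the arm, as the interface text tells. Its arguments: {"type":"object","properties":{"increments":{"type":"array"}},"required":["increments"]}

```bash
mkdir -p pics
cat > h.py <<'E'
import numpy as np, cv2
from workcell import bot
def cam(n):
    p=bot.camera_params(n); return np.array(p["camera_matrix"],float),np.array(p["dist"],float),cv2.Rodrigues(np.array(p["rvec"],float))[0],np.array(p["tvec"],float).ravel()
def cloud(n,depth):
    K,D,R,t=cam(n); h,w=depth.shape
    uv=np.stack(np.meshgrid(np.arange(w),np.arange(h)),-1).reshape(-1,1,2).astype(np.float64)
    r=cv2.undistortPoints(uv,K,D).reshape(-1,2)
    P=np.c_[r,np.ones(len(r))]*depth.reshape(-1,1)
    return ((P-t)@R).reshape(h,w,3)
def onplane(n,uv,z):
    K,D,R,t=cam(n)
    r=cv2.undistortPoints(np.array(uv,float).reshape(-1,1,2),K,D).reshape(-1,2)
    d=np.c_[r,np.ones(len(r))]@R; c=-R.T@t
    return c+d*((z-c[2])/d[:,2])[:,None]
E
python3 - <<'E'
from h import *
for n in("scene","top"):
    im,d=bot.camera(n); cv2.imwrite(f"pics/{n}0.png",im); np.savez(f"{n}0.npz",im=im,d=d)
    K,D,R,t=cam(n); print(n,-R.T@t,R[2],K[0,0],(d==0).mean())
print(bot.get_obs())
E
```

```text
scene [ 0.81740606 -0.29950561  0.6532897 ] [-0.45843556  0.37393697 -0.80623072] 484.76872118964957 0.003979591836734694
top [4.09148031e-01 1.43854141e-04 6.91935601e-01] [ 0.1032377  -0.00703117 -0.99463186] 413.88690474542574 0.004081632653061225
{'clock': 0.1, 'joint_pos': array([ 1.13400475e+00,  2.41354685e-01,  3.86636326e-03,  1.33520868e+00,
       -8.87511246e-06,  1.57082596e+00]), 'joint_vel': array([-0.00131261, -0.0019626 ,  0.00363576,  0.00083669, -0.00052008,
        0.00163465]), 'tau': array([ 1.96802912e-04, -3.73136508e+01,  2.53010577e+01,  1.08551994e-02,
        4.08924870e-05, -3.35489098e-06]), 'eef_pos': array([0.21128031, 0.45254298, 0.2304963 ]), 'tool_rot': array([ 0.69096449, -0.15335712,  0.15307208, -0.68965107]), 'ft_force': array([ 0.23023928,  0.16340269, -0.27147763]), 'ft_torque': array([0.01649249, 0.05256924, 0.01909986]), 'grip_width': 0.08527784122318774}
```

View pics/scene0.png

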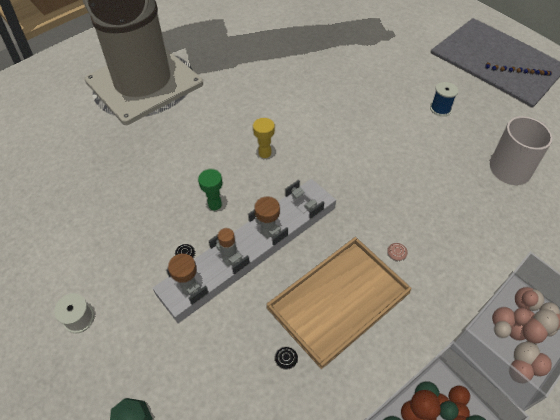

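View pics/top0.png

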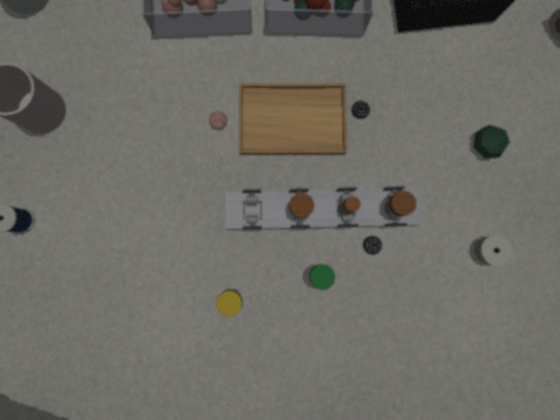

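Both views agree. In the scene view the broad punches are at (183,268) and (267,210), with the slim one between them at (227,238). In the top view the broad ones are at (301,206) and (402,204), the slim one at (351,205) and the tray at (293,120).

Run:
```python
from h import *
for n in("scene","top"):
    f=np.load(n+"0.npz"); im,d=f["im"],f["d"]; P=cloud(n,d)
    hsv=cv2.cvtColor(im,cv2.COLOR_BGR2HSV)
    m=((hsv[...,0]<17)&(hsv[...,1]>110)&(P[...,2]>.072)&(P[...,2]<.095)).astype(np.uint8)
    k,l,s,c=cv2.connectedComponentsWithStats(m)
    for i in range(1,k):
        if s[i,4]>60:
            Q=P[l==i]; (u,v),r=cv2.minEnclosingCircle(Q[:,:2].astype(np.float32))
            print(n,c[i].round(1),s[i,4],"mean",Q.mean(0).round(4),"circ",round(u,4),round(v,4),round(r,4),np.median(Q[:,2]).round(4))
    # tray: wood hue, low
    b=((hsv[...,0]>8)&(hsv[...,0]<25)&(hsv[...,1]>70)&(P[...,2]<.03)&(P[...,2]>-.01)).astype(np.uint8)
    k,l,s,c=cv2.connectedComponentsWithStats(b); i=1+np.argmax(s[1:,4])
    Q=P[l==i]; print(n,"tray",cv2.minAreaRect(Q[:,:2].astype(np.float32)),np.median(Q[:,2]))
    T=P[(P[...,2]>.018)&(P[...,2]<.028)&(abs(P[...,0]-.43)<.3)]
    print("table z",np.median(P[200:220,100:140,2]))
f=np.load("top0.npz");P=cloud("top",f["d"]);Q=P[185:235,220:422]; Q=Q[(Q[...,2]>.02)&(Q[...,2]<.03)]
print("strip",cv2.minAreaRect(Q[:,:2].astype(np.float32)),np.median(Q[:,2]))
from scipy.spatial.transform import Rotation as Ro
print(Ro.from_quat(bot.get_obs()["tool_rot"]).as_matrix().round(3))
```

```text
scene [266.6 208.4] 458 mean [ 0.4788 -0.0463  0.0816] circ 0.4768 -0.0447 0.0185 0.0824
scene [225.6 236.5] 211 mean [ 0.4793 -0.1214  0.0812] circ 0.4778 -0.1206 0.0116 0.0821
scene [181.7 266.9] 583 mean [ 0.4807 -0.1967  0.0815] circ 0.4783 -0.1958 0.0192 0.0821
scene tray ((0.6313510537147522, -0.0322866216301918), (0.1895049512386322, 0.12099944055080414), 89.86910247802734) 0.0058264307872039605
table z 0.0008013460514303217
top [300.9 205.1] 419 mean [ 0.4764 -0.0417  0.0818] circ 0.4766 -0.0419 0.0181 0.0818
top [402.2 203. ] 452 mean [ 0.4777 -0.1919  0.0814] circ 0.4774 -0.1926 0.0181 0.0815
top [351.2 204.3] 160 mean [ 0.4767 -0.1164  0.0817] circ 0.4767 -0.1171 0.0109 0.0817
top tray ((0.6307233572006226, -0.03517577052116394), (0.17765575647354126, 0.12005463987588882), 89.49298095703125) 0.005183007275826672
table z 0.00026330083215935353
strip ((0.47639667987823486, -0.08061131834983826), (0.06177235767245293, 0.3172248899936676), 0.6191849708557129) 0.02377655751877985
[[ 0.906 -0.001  0.423]
 [-0.423 -0.002  0.906]
 [ 0.    -1.    -0.002]]
```

Request:
move_arm([
  {"grip": 0,"linear": [0.16,0,-0.12],"twist": 0.07},
  {"grip": 0,"linear": [0.18,0,-0.095],"twist": 0.07},
  {"grip": 0,"linear": [0.19,0,-0.07],"twist": 0.07},
  {"grip": 0,"linear": [0.2,0,-0.04],"twist": 0.07},
  {"grip": 0,"linear": [0.2,0,-0.01],"twist": 0.07},
])

```text
clock: 0.6
eef_pos: [0.3082, 0.273, 0.2275]
tool_rot: [0.595, -0.386, 0.385, -0.591]
ft_force: [1.5, 0.7, 0.0]
grip_width: 0.0851
```

Request:
move_arm([
  {"grip": 0,"linear": [0.2,0,0.015],"twist": 0.07},
  {"grip": 0,"linear": [0.195,0.0,0.042],"twist": 0.07},
  {"grip": 0,"linear": [0.19,0.0,0.07],"twist": 0.07},
  {"grip": 0,"linear": [0.18,0,0.095],"twist": 0},
  {"grip": 0,"linear": [0.18,0.0,0.095],"twist": 0},
])

```text
clock: 1.1
eef_pos: [0.4022, 0.0855, 0.2267]
tool_rot: [-0.497, 0.505, -0.505, 0.492]
ft_force: [0.9, 0.7, 0.5]
grip_width: 0.0852
```

Request:
move_arm([
  {"grip": 0,"linear": [0.18,0,0.095],"twist": 0},
  {"grip": 0,"linear": [0.18,0.0,0.095],"twist": 0},
  {"grip": 0,"linear": [0.18,0,0.095],"twist": 0},
  {"grip": 0,"linear": [0.14,0,0.07],"twist": 0},
  {"grip": 0,"linear": [0,0,0],"twist": 0},
])

```text
clock: 1.6
eef_pos: [0.4723, -0.0626, 0.225]
tool_rot: [-0.496, 0.508, -0.507, 0.489]
ft_force: [-0.1, 0.7, -0.1]
grip_width: 0.0852
```

Request:
move_arm([
  {"grip": 0,"linear": [-0.095,0,0.021],"twist": -0.012},
  {"grip": 0,"linear": [0,0.2,0],"twist": 0},
  {"grip": 0,"linear": [0,0.2,0],"twist": 0},
  {"grip": 0,"linear": [0,0.1,0],"twist": 0},
  {"grip": 0,"linear": [0,0,0],"twist": 0},
])

```text
clock: 2.1
eef_pos: [0.4751, -0.0424, 0.1214]
tool_rot: [-0.502, 0.503, -0.5, 0.495]
ft_force: [0.0, -0.1, 0.0]
grip_width: 0.0856
```

Run:
```python
from h import *
from scipy.spatial.transform import Rotation as Ro
o=bot.get_obs();print(o["eef_pos"],Ro.from_quat(o["tool_rot"]).as_matrix().round(3),o["joint_pos"])
im,d=bot.camera("scene"); cv2.imwrite("pics/s1.png",cv2.resize(im[90:330,130:410],None,fx=2.5,fy=2.5))
```

```text
[ 0.47508992 -0.04239194  0.12135382] [[-0.005 -0.009  1.   ]
 [-1.    -0.004 -0.005]
 [ 0.004 -1.    -0.009]] [-0.08609976  0.28189311 -0.24031283  1.05716577 -0.00454795  1.49015261]
```

View pics/s1.png

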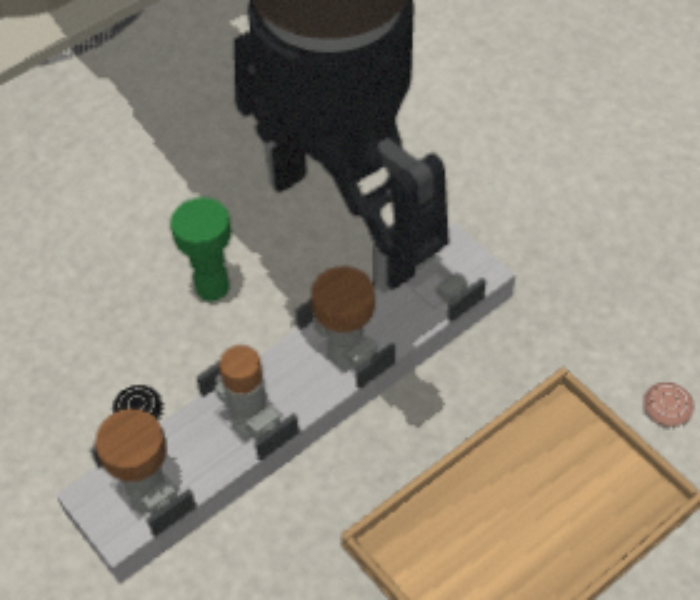

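The open fingers straddle punch A (crop at 340,300) across the strip, and the path down is clear. I'm descending to a TCP height of about 0.053.

Request:
move_arm([
  {"grip": 0,"linear": [0.005,0.15,0.009],"twist": 0},
  {"grip": 0,"linear": [0,0.12,0],"twist": 0},
  {"grip": 0,"linear": [0,0.06,0],"twist": 0},
  {"grip": 0,"linear": [0,0,0],"twist": 0},
  {"grip": 0,"linear": [0,0,0],"twist": 0},
])

```text
clock: 2.65
eef_pos: [0.483, -0.0422, 0.0625]
tool_rot: [0.499, -0.498, 0.503, -0.5]
ft_force: [-0.3, 0.3, 0.3]
grip_width: 0.0853
```

Request:
move_arm([
  {"grip": 0,"linear": [0.005,0.02,-0.03],"twist": 0},
  {"grip": 0,"linear": [0,0.02,0],"twist": 0},
  {"grip": 0,"linear": [0,0,0],"twist": 0},
  {"grip": 0,"linear": [0,0,0],"twist": 0},
  {"grip": 0,"linear": [0,0,0],"twist": 0},
])

```text
clock: 3.15
eef_pos: [0.4796, -0.0433, 0.0581]
tool_rot: [0.497, -0.496, 0.505, -0.501]
ft_force: [-0.0, 0.1, -0.2]
grip_width: 0.0852
```

Request:
move_arm([
  {"grip": 0,"linear": [0,0.02,-0.015],"twist": 0},
  {"grip": 0,"linear": [0,0.01,-0.005],"twist": 0},
  {"grip": 0,"linear": [0,0,0],"twist": 0},
  {"grip": 0,"linear": [0,0,0],"twist": 0},
  {"grip": 0,"linear": [0,0,0],"twist": 0},
])

```text
clock: 3.65
eef_pos: [0.4752, -0.0434, 0.0515]
tool_rot: [0.497, -0.496, 0.505, -0.501]
ft_force: [0.1, -0.3, 0.2]
grip_width: 0.0855
```

Request:
move_arm([
  {"grip": 1,"linear": [0,0,0],"twist": 0},
  {"grip": 1,"linear": [0,0,0],"twist": 0},
  {"grip": 1,"linear": [0,0,0],"twist": 0},
  {"grip": 1,"linear": [0,0,0],"twist": 0},
  {"grip": 1,"linear": [0,0,0],"twist": 0},
])

```text
clock: 4.15
eef_pos: [0.4762, -0.0434, 0.0521]
tool_rot: [0.497, -0.496, 0.505, -0.502]
ft_force: [0.4, -0.9, -1.2]
grip_width: 0.0362
```

Request:
move_arm([
  {"grip": 1,"linear": [0,0,0],"twist": 0},
  {"grip": 1,"linear": [0,-0.03,0],"twist": 0},
  {"grip": 1,"linear": [0,-0.03,0],"twist": 0},
  {"grip": 1,"linear": [0,-0.03,0],"twist": 0},
  {"grip": 1,"linear": [0,-0.03,0],"twist": 0},
])

```text
clock: 4.65
eef_pos: [0.4734, -0.0429, 0.0738]
tool_rot: [0.498, -0.498, 0.504, -0.5]
ft_force: [4.4, 1.1, -7.9]
grip_width: 0.0361
```

Request:
move_arm([
  {"grip": 1,"linear": [0.0,-0.04,0.01],"twist": 0},
  {"grip": 1,"linear": [0,-0.04,0.01],"twist": 0},
  {"grip": 1,"linear": [0,-0.05,0],"twist": 0},
  {"grip": 1,"linear": [0,-0.1,0],"twist": 0},
  {"grip": 1,"linear": [0,-0.1,0],"twist": 0},
])

```text
clock: 5.15
eef_pos: [0.4759, -0.0427, 0.1455]
tool_rot: [0.499, -0.498, 0.503, -0.5]
ft_force: [0.3, -0.4, -2.6]
grip_width: 0.0362
```

Run:
```python
from h import *
o=bot.get_obs();print(o["eef_pos"],o["ft_force"],o["grip_width"])
im,d=bot.camera("scene"); cv2.imwrite("pics/s2.png",cv2.resize(im[90:330,130:410],None,fx=2.5,fy=2.5))
```

```text
[ 0.47592441 -0.04268955  0.14554862] [ 0.34582018 -0.39700013 -2.57044115] 0.03616196480995785
```

View pics/s2.png

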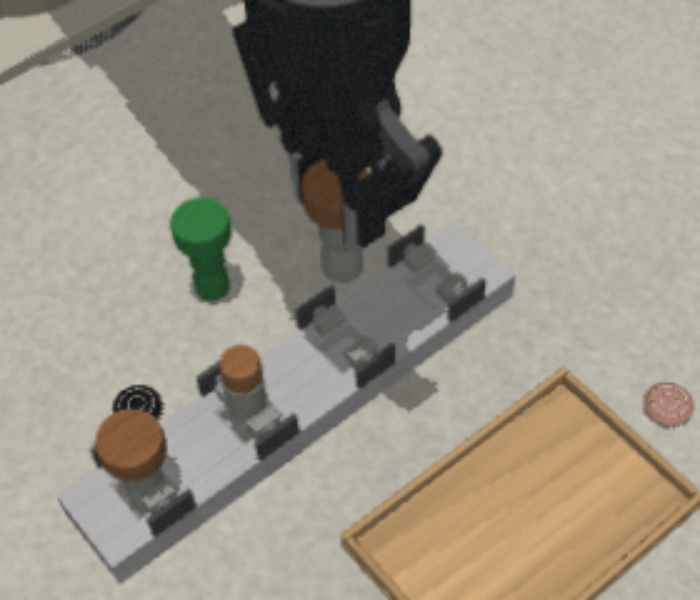

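Punch A is out of its clip and hangs upright (crop at 340,220). The slim punch and B are still seated. I'm carrying A to (0.631, 0.011).

Request:
move_arm([
  {"grip": 1,"linear": [-0.05,0,0.13],"twist": 0},
  {"grip": 1,"linear": [-0.07,0,0.2],"twist": 0},
  {"grip": 1,"linear": [-0.07,0,0.2],"twist": 0},
  {"grip": 1,"linear": [-0.06,0,0.18],"twist": 0},
  {"grip": 1,"linear": [0,0,0],"twist": 0},
])

```text
clock: 5.7
eef_pos: [0.6243, 0.0076, 0.1551]
tool_rot: [0.496, -0.496, 0.507, -0.502]
ft_force: [-0.7, -0.3, -0.8]
grip_width: 0.0362
```

Request:
move_arm([
  {"grip": 1,"linear": [-0.015,0.08,0.03],"twist": 0},
  {"grip": 1,"linear": [0,0.13,0],"twist": 0},
  {"grip": 1,"linear": [0,0.13,0],"twist": 0},
  {"grip": 1,"linear": [0,0.08,0],"twist": 0},
  {"grip": 1,"linear": [0,0,0],"twist": 0},
])

```text
clock: 6.2
eef_pos: [0.6287, 0.01, 0.0651]
tool_rot: [0.497, -0.497, 0.506, -0.501]
ft_force: [-0.6, -0.6, -1.8]
grip_width: 0.0363
```

Request:
move_arm([
  {"grip": 1,"linear": [0,0.03,0],"twist": 0},
  {"grip": 1,"linear": [0,0.02,0],"twist": 0},
  {"grip": 1,"linear": [0,0.015,0],"twist": 0},
  {"grip": 1,"linear": [0,0,0],"twist": 0},
  {"grip": 1,"linear": [0,0,0],"twist": 0},
])

```text
clock: 6.7
eef_pos: [0.6287, 0.0094, 0.0533]
tool_rot: [0.496, -0.496, 0.507, -0.501]
ft_force: [1.0, 0.2, -1.5]
grip_width: 0.0361
```

Request:
move_arm([
  {"grip": 1,"linear": [0,0.012,0],"twist": 0},
  {"grip": 1,"linear": [0,0.012,0],"twist": 0},
  {"grip": 1,"linear": [0,0.0,0],"twist": 0},
  {"grip": 1,"linear": [0,0,0],"twist": 0},
  {"grip": 1,"linear": [0,0,0],"twist": 0},
])

```text
clock: 7.2
eef_pos: [0.63, 0.0095, 0.0496]
tool_rot: [0.495, -0.495, 0.508, -0.502]
ft_force: [-0.2, 0.7, -2.4]
grip_width: 0.0366
```

Request:
move_arm([
  {"grip": 1,"linear": [0,0.01,0],"twist": 0},
  {"grip": 1,"linear": [0,0.0,0],"twist": 0},
  {"grip": 1,"linear": [0,0.0,0],"twist": 0},
  {"grip": 1,"linear": [0,0,0],"twist": 0},
  {"grip": 1,"linear": [0,0,0],"twist": 0},
])

```text
clock: 7.7
eef_pos: [0.6309, 0.0094, 0.0491]
tool_rot: [0.495, -0.495, 0.508, -0.502]
ft_force: [1.5, 1.3, -1.1]
grip_width: 0.0364
```

Request:
move_arm([
  {"grip": 1,"linear": [0,0.012,0],"twist": 0},
  {"grip": 1,"linear": [0,0.01,0],"twist": 0},
  {"grip": 1,"linear": [0,0.0,0],"twist": 0},
  {"grip": 1,"linear": [0,0,0],"twist": 0},
  {"grip": 1,"linear": [0,0,0],"twist": 0},
])

```text
clock: 8.2
eef_pos: [0.6313, 0.0095, 0.0495]
tool_rot: [0.494, -0.494, 0.509, -0.503]
ft_force: [-0.2, 0.8, -1.1]
grip_width: 0.0363
```

The height stopped changing at the expected contact (TCP 0.0495), so I'm releasing.

Request:
move_arm([
  {"grip": 0.75,"linear": [0,0,0],"twist": 0},
  {"grip": 0.5,"linear": [0,0,0],"twist": 0},
  {"grip": 0,"linear": [0,0.0,0],"twist": 0},
  {"grip": 0,"linear": [0,0,0],"twist": 0},
  {"grip": 0,"linear": [0,0,0],"twist": 0},
])

```text
clock: 8.7
eef_pos: [0.632, 0.0095, 0.0491]
tool_rot: [0.494, -0.494, 0.509, -0.503]
ft_force: [-0.2, -0.3, 0.4]
grip_width: 0.0837
```

Run:
```python
from h import *
o=bot.get_obs();print(o["eef_pos"],o["ft_force"],o["grip_width"],o["joint_pos"])
im,d=bot.camera("scene"); cv2.imwrite("pics/s3.png",cv2.resize(im[90:390,130:430],None,fx=2,fy=2))
```

```text
[0.63197356 0.00946068 0.04905734] [-0.17040647 -0.28846649  0.38981563] 0.08369481019270747 [ 0.01786545  0.60654012  0.07299401  1.01310137 -0.00603205  1.59471247]
```

View pics/s3.png

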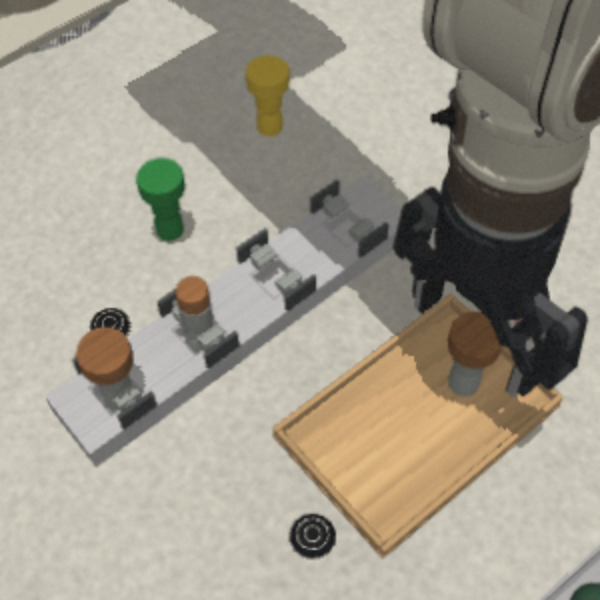

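Punch A stands upright in the tray (crop at 470,350) with the fingers open around it. I'm backing straight up and then moving to B at (0.478, -0.1945).

Request:
move_arm([
  {"grip": 0,"linear": [0,-0.1,0],"twist": 0},
  {"grip": 0,"linear": [0,-0.2,0],"twist": 0},
  {"grip": 0,"linear": [0,-0.2,0],"twist": 0},
  {"grip": 0,"linear": [0,-0.1,0],"twist": 0},
  {"grip": 0,"linear": [0,0,0],"twist": 0},
])

```text
clock: 9.25
eef_pos: [0.6277, 0.0101, 0.1712]
tool_rot: [0.495, -0.495, 0.508, -0.502]
ft_force: [0.5, -0.6, -0.2]
grip_width: 0.0856
```

Request:
move_arm([
  {"grip": 0,"linear": [0.14,0,-0.1],"twist": 0},
  {"grip": 0,"linear": [0.17,0,-0.125],"twist": 0},
  {"grip": 0,"linear": [0.17,0,-0.125],"twist": 0},
  {"grip": 0,"linear": [0.17,0,-0.125],"twist": 0},
  {"grip": 0,"linear": [0.17,0,-0.125],"twist": 0},
])

```text
clock: 9.75
eef_pos: [0.5053, -0.153, 0.1635]
tool_rot: [-0.497, 0.493, -0.504, 0.505]
ft_force: [0.9, -1.1, 0.5]
grip_width: 0.0857
```

Request:
move_arm([
  {"grip": 0,"linear": [0.17,0,-0.125],"twist": 0},
  {"grip": 0,"linear": [0.05,0,-0.04],"twist": 0},
  {"grip": 0,"linear": [0,0,0],"twist": 0},
  {"grip": 0,"linear": [0,0,0],"twist": 0},
  {"grip": 0,"linear": [0,0,0],"twist": 0},
])

```text
clock: 10.25
eef_pos: [0.4663, -0.1999, 0.1577]
tool_rot: [0.497, -0.497, 0.503, -0.502]
ft_force: [0.8, -0.1, 0.3]
grip_width: 0.0855
```

Run:
```python
from h import *
from scipy.spatial.transform import Rotation as Ro
o=bot.get_obs();print(o["eef_pos"],Ro.from_quat(o["tool_rot"]).as_matrix().round(3))
for n in("scene","top"):
    im,d=bot.camera(n); P=cloud(n,d); hsv=cv2.cvtColor(im,cv2.COLOR_BGR2HSV)
    m=((hsv[...,0]<17)&(hsv[...,1]>110)&(P[...,2]>.068)&(P[...,2]<.095)).astype(np.uint8)
    k,l,s,c=cv2.connectedComponentsWithStats(m)
    for i in range(1,k):
        if s[i,4]>60:
            Q=P[l==i]; print(n,s[i,4],[round(v,4) for v in sum(map(lambda a:list(a) if isinstance(a,tuple) else [a],cv2.minEnclosingCircle(Q[:,:2].astype(np.float32))),[])],np.median(Q[:,2]).round(4))
```

```text
[ 0.4663131  -0.19988796  0.15768392] [[-0.001  0.011  1.   ]
 [-1.    -0.001 -0.001]
 [ 0.001 -1.     0.011]]
scene 233 [0.4777, -0.1206, 0.0115] 0.0819
scene 587 [0.6322, 0.0081, 0.0194] 0.0791
scene 594 [0.4781, -0.1966, 0.0194] 0.082
scene 77 [0.8175, -0.0739, 0.0076] 0.0689
top 493 [0.6336, 0.0104, 0.019] 0.0787
top 423 [0.4771, -0.1922, 0.018] 0.0815
top 166 [0.477, -0.1173, 0.0111] 0.0817
```

A's top is at 0.079 m, so it stands upright on the tray floor. Next I'm aligning over B.

Request:
move_arm([
  {"grip": 0,"linear": [-0.03,0,0.06],"twist": 0},
  {"grip": 0,"linear": [0,0.12,0],"twist": 0},
  {"grip": 0,"linear": [0,0.12,0],"twist": 0},
  {"grip": 0,"linear": [0,0.05,0],"twist": 0},
  {"grip": 0,"linear": [0,0,0],"twist": 0},
])

```text
clock: 10.85
eef_pos: [0.4875, -0.1891, 0.0997]
tool_rot: [-0.498, 0.493, -0.503, 0.506]
ft_force: [-0.2, 1.5, 0.1]
grip_width: 0.0854
```

Request:
move_arm([
  {"grip": 0,"linear": [0.025,0.0,-0.05],"twist": 0},
  {"grip": 0,"linear": [0,0,0],"twist": 0},
  {"grip": 0,"linear": [0,0.08,0],"twist": 0},
  {"grip": 0,"linear": [0,0.08,0],"twist": 0},
  {"grip": 0,"linear": [0,0,0],"twist": 0},
])

```text
clock: 11.35
eef_pos: [0.481, -0.1957, 0.0718]
tool_rot: [-0.496, 0.49, -0.506, 0.507]
ft_force: [-0.2, -0.9, -0.4]
grip_width: 0.0854
```

Request:
move_arm([
  {"grip": 0,"linear": [-0.006,0.04,-0.02],"twist": 0},
  {"grip": 0,"linear": [0,0.04,-0.01],"twist": 0},
  {"grip": 0,"linear": [0,0.02,0],"twist": 0},
  {"grip": 0,"linear": [0,0,0],"twist": 0},
  {"grip": 0,"linear": [0,0,0],"twist": 0},
])

```text
clock: 11.85
eef_pos: [0.4767, -0.1958, 0.0534]
tool_rot: [-0.495, 0.489, -0.508, 0.508]
ft_force: [0.3, -0.2, -0.1]
grip_width: 0.0852
```

Request:
move_arm([
  {"grip": 1,"linear": [-0.005,0.005,0.003],"twist": 0},
  {"grip": 1,"linear": [0,0,0],"twist": 0},
  {"grip": 1,"linear": [0,0,0],"twist": 0},
  {"grip": 1,"linear": [0,0,0],"twist": 0},
  {"grip": 1,"linear": [0,0,0],"twist": 0},
])

```text
clock: 12.35
eef_pos: [0.4784, -0.195, 0.0535]
tool_rot: [0.495, -0.488, 0.508, -0.508]
ft_force: [0.8, 0.7, -2.2]
grip_width: 0.0356
```

Request:
move_arm([
  {"grip": 1,"linear": [0,0,0],"twist": 0},
  {"grip": 1,"linear": [0,-0.03,0],"twist": 0},
  {"grip": 1,"linear": [0,-0.03,0.003],"twist": 0},
  {"grip": 1,"linear": [0,-0.03,0.003],"twist": 0},
  {"grip": 1,"linear": [0,-0.03,0.003],"twist": 0},
])

```text
clock: 12.85
eef_pos: [0.4763, -0.193, 0.0742]
tool_rot: [-0.496, 0.491, -0.505, 0.507]
ft_force: [2.3, 0.4, -12.0]
grip_width: 0.0361
```

Request:
move_arm([
  {"grip": 1,"linear": [0.005,-0.04,0.005],"twist": 0},
  {"grip": 1,"linear": [0,-0.04,0.005],"twist": 0},
  {"grip": 1,"linear": [0,-0.05,0],"twist": 0},
  {"grip": 1,"linear": [0,-0.1,0],"twist": 0},
  {"grip": 1,"linear": [0,-0.08,0],"twist": 0},
])

```text
clock: 13.35
eef_pos: [0.4771, -0.1944, 0.143]
tool_rot: [-0.496, 0.49, -0.506, 0.507]
ft_force: [-0.3, 0.5, -1.8]
grip_width: 0.0361
```

Run:
```python
from h import *
im,d=bot.camera("scene"); cv2.imwrite("pics/s4.png",cv2.resize(im[90:390,130:430],None,fx=2,fy=2))
```

```text
(no output)
```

View pics/s4.png

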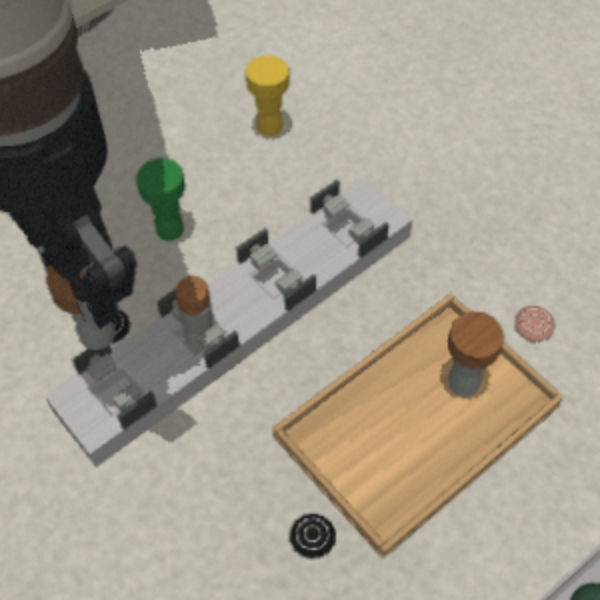

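B is clear of its clip (crop at 85,300), the slim punch is seated and A is standing. I'm carrying B forward first, then left, to (0.631, -0.080).

Request:
move_arm([
  {"grip": 1,"linear": [0,-0.02,0.12],"twist": 0},
  {"grip": 1,"linear": [-0.03,0,0.2],"twist": 0},
  {"grip": 1,"linear": [-0.12,0,0.2],"twist": 0},
  {"grip": 1,"linear": [-0.16,0,0.14],"twist": 0},
  {"grip": 1,"linear": [-0.15,0,0.04],"twist": 0},
])

```text
clock: 13.9
eef_pos: [0.622, -0.1056, 0.1604]
tool_rot: [0.492, -0.488, 0.514, -0.506]
ft_force: [0.4, 0.0, -1.2]
grip_width: 0.0361
```

Request:
move_arm([
  {"grip": 1,"linear": [-0.06,0,0.04],"twist": 0},
  {"grip": 1,"linear": [0,0,0],"twist": 0},
  {"grip": 1,"linear": [0,0,0],"twist": 0},
  {"grip": 1,"linear": [0,0,0],"twist": 0},
  {"grip": 1,"linear": [0,0,0],"twist": 0},
])

```text
clock: 14.4
eef_pos: [0.6301, -0.0922, 0.1615]
tool_rot: [0.493, -0.487, 0.513, -0.506]
ft_force: [-0.2, 0.3, -2.3]
grip_width: 0.036
```

Request:
move_arm([
  {"grip": 1,"linear": [-0.055,0.06,0],"twist": 0},
  {"grip": 1,"linear": [0,0.13,0],"twist": 0},
  {"grip": 1,"linear": [0,0.13,0],"twist": 0},
  {"grip": 1,"linear": [0,0.09,0],"twist": 0},
  {"grip": 1,"linear": [0,0,0],"twist": 0},
])

```text
clock: 14.9
eef_pos: [0.6316, -0.0837, 0.0756]
tool_rot: [0.491, -0.489, 0.515, -0.505]
ft_force: [-0.7, 0.6, -2.0]
grip_width: 0.0362
```

Request:
move_arm([
  {"grip": 1,"linear": [0,0.05,-0.003],"twist": 0},
  {"grip": 1,"linear": [0,0.04,-0.003],"twist": 0},
  {"grip": 1,"linear": [0,0.03,0],"twist": 0},
  {"grip": 1,"linear": [0,0.015,0],"twist": 0},
  {"grip": 1,"linear": [0,0,0],"twist": 0},
])

```text
clock: 15.4
eef_pos: [0.6329, -0.0846, 0.0514]
tool_rot: [0.49, -0.487, 0.517, -0.505]
ft_force: [-0.2, -0.4, -2.1]
grip_width: 0.0363
```

Request:
move_arm([
  {"grip": 1,"linear": [0,0.01,0],"twist": 0},
  {"grip": 1,"linear": [0,0.01,0],"twist": 0},
  {"grip": 1,"linear": [0,0.0,0],"twist": 0},
  {"grip": 1,"linear": [0,0,0],"twist": 0},
  {"grip": 1,"linear": [0,0,0],"twist": 0},
])

```text
clock: 15.9
eef_pos: [0.6349, -0.085, 0.051]
tool_rot: [0.489, -0.486, 0.518, -0.507]
ft_force: [-0.8, 0.3, -3.3]
grip_width: 0.036
```

Request:
move_arm([
  {"grip": 1,"linear": [0,0.015,-0.005],"twist": 0},
  {"grip": 1,"linear": [0,0.01,-0.005],"twist": 0},
  {"grip": 1,"linear": [0,0.0,0],"twist": 0},
  {"grip": 1,"linear": [0,0,0],"twist": 0},
  {"grip": 1,"linear": [0,0,0],"twist": 0},
])

```text
clock: 16.4
eef_pos: [0.6355, -0.0855, 0.0507]
tool_rot: [0.488, -0.484, 0.52, -0.508]
ft_force: [-1.2, -0.3, 0.9]
grip_width: 0.0361
```

Run:
```python
from h import *
im,d=bot.camera("scene"); cv2.imwrite("pics/s5.png",cv2.resize(im[190:390,230:480],None,fx=3,fy=3))
print(bot.get_obs()["eef_pos"],bot.get_obs()["ft_force"])
```

```text
[ 0.6355134  -0.08546256  0.0507247 ] [-1.28798055  0.29442148 -0.21103633]
```

View pics/s5.png

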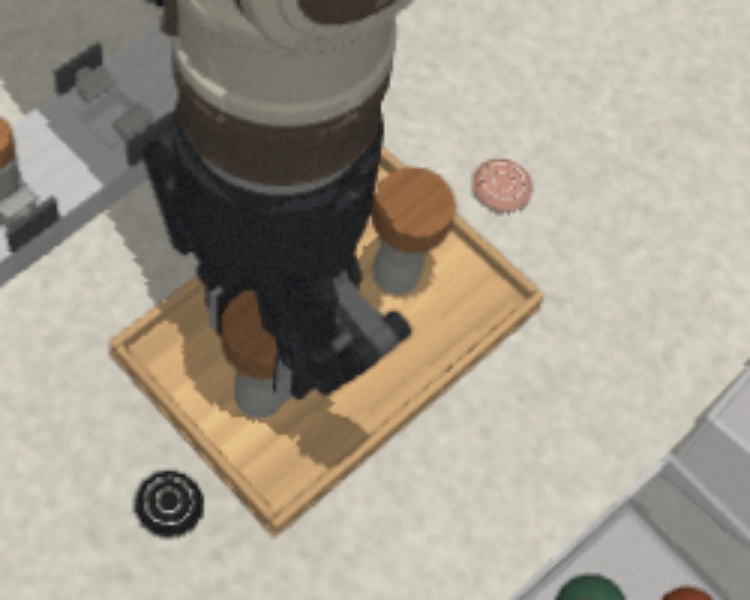

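The force has gone from about -2 N to about 0, so B is resting on the tray floor (crop at 255,370). A is untouched at (410,220). I'm releasing B and backing off.

Request:
move_arm([
  {"grip": 0.75,"linear": [0,0,0],"twist": 0},
  {"grip": 0.5,"linear": [0,0,0],"twist": 0},
  {"grip": 0,"linear": [0,0.0,0],"twist": 0},
  {"grip": 0,"linear": [0,0,0],"twist": 0},
  {"grip": 0,"linear": [0,0,0],"twist": 0},
])

```text
clock: 16.95
eef_pos: [0.6362, -0.0856, 0.0504]
tool_rot: [0.487, -0.483, 0.52, -0.508]
ft_force: [0.0, -0.3, 0.3]
grip_width: 0.0832
```

Request:
move_arm([
  {"grip": 0,"linear": [0,-0.1,0],"twist": 0},
  {"grip": 0,"linear": [0,-0.2,0],"twist": 0},
  {"grip": 0,"linear": [0,-0.2,0],"twist": 0},
  {"grip": 0,"linear": [0,-0.1,0],"twist": 0},
  {"grip": 0,"linear": [0,0,0],"twist": 0},
])

```text
clock: 17.45
eef_pos: [0.6279, -0.0833, 0.172]
tool_rot: [0.488, -0.485, 0.519, -0.507]
ft_force: [0.1, -0.7, -0.1]
grip_width: 0.0854
```

Request:
move_arm([
  {"grip": 0,"linear": [0,-0.05,-0.15],"twist": 0},
  {"grip": 0,"linear": [0,-0.05,-0.2],"twist": 0},
  {"grip": 0,"linear": [0,-0.05,-0.2],"twist": 0},
  {"grip": 0,"linear": [0,0,-0.1],"twist": 0},
  {"grip": 0,"linear": [0,0,0],"twist": 0},
])

```text
clock: 17.95
eef_pos: [0.4905, -0.0813, 0.1882]
tool_rot: [0.49, -0.487, 0.517, -0.506]
ft_force: [1.4, -0.0, -0.2]
grip_width: 0.0856
```

Run:
```python
from h import *
for n in("scene","top"):
    im,d=bot.camera(n); P=cloud(n,d); hsv=cv2.cvtColor(im,cv2.COLOR_BGR2HSV)
    if n=="scene": cv2.imwrite("pics/s6.png",im)
    m=((hsv[...,0]<17)&(hsv[...,1]>110)&(P[...,2]>.068)&(P[...,2]<.095)).astype(np.uint8)
    k,l,s,c=cv2.connectedComponentsWithStats(m)
    for i in range(1,k):
        if s[i,4]>60:
            Q=P[l==i]; print(n,s[i,4],Q.mean(0).round(4),np.median(Q[:,2]).round(4))
print(bot.get_obs()["joint_vel"].round(3))
```

```text
scene 231 [ 0.4798 -0.1215  0.0804] 0.082
scene 581 [0.6335 0.0062 0.0783] 0.0791
scene 666 [ 0.6371 -0.0883  0.0785] 0.0791
scene 84 [ 0.8168 -0.074   0.0691] 0.069
top 479 [ 0.6357 -0.0837  0.0783] 0.0787
top 496 [0.6321 0.0103 0.0783] 0.0787
[ 0.003  0.026  0.045 -0.004  0.001  0.001]
```

View pics/s6.png

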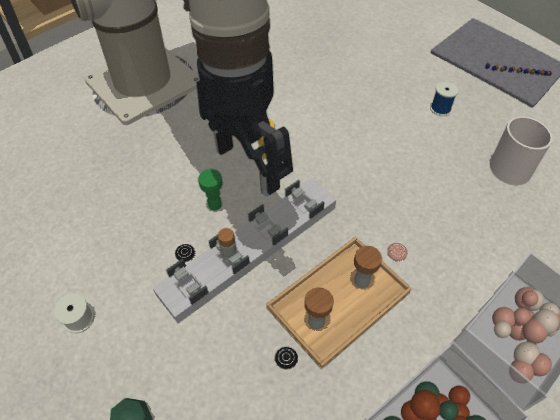

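Both broad punches stand upright in the tray at (318,305) and (366,265). The slim one is still seated at (227,240), and the robot touches nothing.

```bash
python3 -c "
from workcell import bot
bot.job_done()"
```

```text
the job is handed in; nothing more can be done
```

I pulled both broad-handled punches straight up out of their clips, one at a time, and stood each in the tray before pulling the next. The job was handed in at about 18 s of the 64 s allowed.

**Last checks:**
- **Placed punches:** both cameras show the two tops at z ≈ 0.079 m, which fits standing upright on the tray floor. They are at about (0.633, 0.009) and (0.636, -0.086).
- **Slim punch:** its top is unchanged at 0.082 m in the scene camera, so it is still seated. In the last top picture it was not detected, probably hidden by the arm, so that check rests on one camera.
- **Robot:** clear of everything, with the gripper open.
- **Forces:** the wrist force readings at the ends of the moves stayed at about 12 N or less.

**Disagreements:** the two cameras differed by up to about 5 mm in y. The tool's tilt also drifted to about 3° by the last placing; both punches still stood upright after release.

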